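Rock a tool battery into its charging cradle

ROBOT

A 6-joint arm with a two-finger parallel gripper is mounted at the origin on the work surface. World frame = base frame: x ahead of the robot, y to its left, z up, the work surface at z = 0. Lengths are in m, angles in rad, forces in N, time in s.
With the tool pointing down it reaches from about 0.3 to 0.95 m from the base axis. Payload 3.1 kg.
Tool frame: the origin (TCP) lies between the finger pads; the fingertips stand 22 mm ahead of it and the grasp point (between the pads) lies 3 mm ahead of it; z points along the fingers, y is the line along which they close (so a half turn about z gives the same grasp; the last joint's range is limited). The gripper opens to 85 mm and grips with 20 to 120 N. Pads are 22 mm wide; open, the fingers measure 114 mm over their backs; the gripper's body (76 mm by 85 mm) begins 54 mm behind the grasp point. The pads swing forward as they close: fully open they stand 13 mm farther back than shut.
Start: joints at [-1.232, 0.308, 1.634, -0, 1.2, -0.07], TCP at [0.248, -0.574, 0.253] pointing down, gripper open.
Joint ranges: [-3.06, 3.06], [-0.79, 1.96], [0.05, 2.63], [-1.19, 4.34], [0.05, 2.64], [-2.94, 2.94]. Speed limits (rad/s): [2.79, 2.79, 3.14, 3.14, 3.14, 3.14].

INTERFACE

Orientations are given as a unit quaternion [x, y, z, w].
In Python, from station import telemetry, imaging, ticket gives the robot as it stands. The module is installed in compiled form; this text tells all that it offers.
- The arm moves only by the tool play_rows, never from a script. Its argument "plan" is a list of rows, each an object of numbers: "dx", "dy", "dz": the shift along the tool's x, y, z in mm; "ax", "ay", "az": the turn, a rotation vector about the tool's x, y, z in units of 6 degrees (1.0 is 6 degrees); "jaw": the closure, from 0 (fully open) to 1 (shut). A call has 1 to 8 rows; each row is the pose to reach, as a shift and turn from the pose commanded when the call began, along the tool's axes at that moment; what a row does not reach only later rows make up. A row lasts 1/10 s, in which the tool goes at most 50 mm and 8.59 degrees, less where a joint would pass 70% of its speed; a pose out of reach is approached as far as the arm can. A call with a gripper value outside its range is refused whole. The fingers move at their own pace and stop on an object; the grip force is fixed at half the most. Time passes only in rows, so rows that repeat a pose let the fingers close. It gives the time, the measured TCP pose, the force, the opening and the grip force at its end, in the units of the state.
- telemetry.sense(): the state, without advancing time (a new reading comes with each control period).
- imaging.capture(name): name is "scene" or "top" or "wrist"; returns a dict with "pixels" (400x640x3 uint8, red, green, blue), "camera_matrix" (3x3 intrinsics, pixels), "extrinsics" (4x4, takes a point from world to camera coordinates). Camera axes: x right, y up, looking along -z (the intrinsics and any distortion apply to the point x, -y, -z); pixel columns grow to the right and rows downward; lengths in m; the calibration is good to about 2 mm. The wrist camera is an equidistant fisheye: a pixel r from the principal point sees the ray r / f radians off the axis. A picture is of the moment at which its call begins. There is no depth.
- ticket.sign_off(): hands the job in; it is judged then, once.
The state is a dict: "time": time; "joint_positions": joint angles; "joint_velocities": joint speeds; "joint_torque": joint torques, N m; "ee_pos": TCP position; "orientation": TCP orientation; "force": force on the tool from outside, world axes, zero at the start; "ft_torque": the same for the moment, N m; "grip_width": finger opening in m; "gripper_force": force on a finger pad.
Only numpy, scipy, OpenCV 4.12 (cv2) and the standard library are available. Lean on these libraries where they do the work, as an engineer would, in place of code of your own. Each camera call takes 0.05 s, during which the arm holds its last target. There are 200 camera calls.

TASK

Put the buffer's battery block in the charging cradle: hold it tilted, slide its brass tongue in first under the yellow lip, then rock the raised end down until the block drops flat on the pocket floor, and let go of it. Feel your way in gently, never pressing it on the cradle with more than 25 N, and leave the polish tin, the brush and the rubber heel where they are.

Things in the scene. Friction and masses are not known exactly. Their poses are not given: they have to be found in the camera images.
- battery_centre (a point): Centre, half-way up, of the grey battery block (yellow top label, red band near the tongue end), about 0.36 kg. Main body 76 (x) by 44 (y) by 46 mm (z), upright at the start; x points to the tongue end, z up. Grip it across its 44 mm width, above its lowest 18 mm.
- battery_toe (a point): Middle of the bottom edge of the tongue's tip, 46 mm ahead (+x) of the block's centre and 23 mm below it; axes as the block's. The brass tongue sticks out 8 mm beyond the block's +x face at the very bottom; it is 30 mm wide (y) and 8 mm high, its underside level with the block's.
- battery: The battery block with its tongue; origin at the centre of the underside of the 76 by 44 mm main body, axes as battery_centre. 84 mm long with the tongue, it does not pass the pocket's 79 mm opening when level.
- dock: Charging dock: aluminium base plate 180 by 100 by 8 mm screwed to the bench, with a black cradle on it. Origin at the centre of the plate's underside; x towards the yellow lip, z up. The cradle is clamped fast anywhere up to 12 mm either way along x from nominal. Measured poses (this, dock_pocket, dock_lip) do NOT show that shift: find it by feel or sight.
- dock_pocket (a point): Nominal middle of the cradle's pocket floor, 14 mm above the bench, axes as the dock's. Seen from the cradle's own middle: heel wall face at x = -39.5 mm, lip edge at x = +39.5 mm, side walls at y = -23 and +23 mm. Walls and lip stand 16 mm above the floor, walls 8 mm thick; the side walls have a grey 4 mm 45-degree lead-in bevel inside, the heel wall none.
- dock_lip (a point): Nominal middle of the lip's top edge, 39.5 mm ahead (+x) of dock_pocket and 16 mm above it. The yellow lip is 4.5 mm thick, over a recess 11.5 mm high and 11 mm deep in x. Tilted tongue end down 0.2 to 0.4 rad, the tongue goes under it until the block's face meets this edge; turned level from there, the raised end clears the heel wall with about 1.6 mm to spare.
- polish_tin: Bystander: round shoe-polish tin, red with a steel lid, 70 mm across, 26 mm high; origin at the centre of its underside.
- shoe_brush: Bystander: shoe brush, wooden back and black bristles, 130 by 45 by 38 mm, long along x; origin at the centre of its underside.
- rubber_heel: Bystander: black rubber shoe heel lying flat, about 78 by 60 by 12 mm; origin at its underside.
Things that resemble listed ones, but are neither listed nor needed, are in the scene too. There is more than one size of the battery; the job needs the larger.

How it is judged:
On the way:
1. the tongue is down in the pocket while the block's other end is still raised (block tilted more than 0.1 rad) (z of battery_toe in the frame of dock_pocket between -0.003 and 0.007 m and y of battery_toe in the frame of dock_pocket between -0.005 and 0.005 m and x of battery_toe in the frame of dock_pocket between -0.005 and 0.066 m and angle between battery's own z axis and vertical above 0.1 rad), for 0.1 s.
At the end, for the whole second after the job is handed in: The battery lies flat on the pocket floor (within 2 mm in height, 2 degrees of level, 3 mm sideways, in line with the pocket), its tongue under the lip at the +x end, released and at rest (z of battery_centre in the frame of dock_pocket between 0.021 and 0.025 m and y of battery_centre in the frame of dock_pocket between -0.003 and 0.003 m and x of battery_toe in the frame of dock_pocket between 0.03 and 0.062 m and z of battery_toe in the frame of dock_pocket between -0.002 and 0.002 m and angle between battery's own z axis and vertical below 0.035 rad and angle between the x axis of battery_centre and the x axis of dock_pocket, either way round below 0.08 rad and linear speed of battery below 0.01 m/s and contact force between battery and the fingers below 0.05 N); the robot touches nothing.
It fails at once if the battery is forced against the dock with more than 25 N (contact force between battery and dock above 25 N).
It fails at once if the gripper presses on the dock with more than 25 N (contact force between the arm and dock above 25 N).
It fails at once if the polish tin is moved more than 20 mm (distance of polish_tin from where it was at the start of the episode above 0.02 m).
It fails at once if the shoe brush is moved more than 20 mm (distance of shoe_brush from where it was at the start of the episode above 0.02 m).
It fails at once if the rubber heel is moved more than 20 mm (distance of rubber_heel from where it was at the start of the episode above 0.02 m).
It also fails if it takes over 48 s, if anything falls off the work surface, if the arm or the gripper's body presses on something with over 40 N, if the wrist force passes 120 N, or if a joint passes its speed limit or range.

## Working session

There is one attempt and no reset: what is moved stays moved. The work goes in short steps, Python scripts to look and compute and a tool call to move; the robot and the scene stay as the last step left them, time stands still between calls to the robot, and variables do not carry over. Pictures are saved under pics/ and viewed, at most 10 in all, crops included, and the job is handed in when it is done.

Besides the shell and the picture viewer there is one more tool, called after "Call:" as name(argument=value, ...), one argument or row to a line, values as JSON. play_rows: Moves the arm, as the interface text tells. Its arguments: {"type":"object","properties":{"plan":{"type":"array","items":{"type":"object","properties":{"dx":{"type":"number"},"dy":{"type":"number"},"dz":{"type":"number"},"ax":{"type":"number"},"ay":{"type":"number"},"az":{"type":"number"},"jaw":{"type":"number"}}}}},"required":["plan"]}

```bash
mkdir -p pics
cat > h.py <<'E'
import numpy as np, cv2
from station import telemetry, imaging, ticket
from scipy.spatial.transform import Rotation as R
def cap(name):
    d=imaging.capture(name); np.savez('last_%s.npz'%name,**d); return d
def ray(d,u,v):
    K=np.array(d['camera_matrix']);E=np.array(d['extrinsics'])
    return K,E
def onplane(d,u,v,z):
    K=np.array(d['camera_matrix']);E=np.array(d['extrinsics'])
    r=np.linalg.inv(K)@[u,v,1.]; r=np.array([r[0],-r[1],-r[2]])
    c=-E[:3,:3].T@E[:3,3]; w=E[:3,:3].T@r
    return c+w*(z-c[2])/w[2]
def save(d,fn,crop=None,s=1):
    im=d['pixels'][:,:,::-1]
    if crop: im=im[crop[1]:crop[3],crop[0]:crop[2]]
    cv2.imwrite('pics/'+fn,cv2.resize(im,None,fx=s,fy=s,interpolation=cv2.INTER_CUBIC))
E
python3 - <<'E'
from h import *
d=cap('top'); save(d,'top0.png',s=1.25); print(d['camera_matrix'],d['extrinsics'])
s=cap('scene'); save(s,'scene0.png',s=1.25)
t=telemetry.sense(); print(t)
E
```

```text
[[397.71838787   0.         319.9715768 ]
 [  0.         397.71838787 199.04089385]
 [  0.           0.           1.        ]] [[-0.00218142 -0.999946   -0.01016109 -0.00119125]
 [ 0.98537685 -0.00388062  0.17034498 -0.56102334]
 [-0.17037521 -0.0096409   0.9853321  -0.85446913]
 [ 0.          0.          0.          1.        ]]
{'time': 0.1, 'joint_positions': array([-1.23172635e+00,  3.08953934e-01,  1.63507428e+00, -2.73080784e-05,
        1.19970986e+00, -6.96958557e-02]), 'joint_velocities': array([ 0.00212083, -0.00238343, -0.00103217,  0.00026329,  0.00198402,
       -0.00117181]), 'joint_torque': array([-1.28812894e-04, -4.16407979e+01, -2.77644521e+01, -6.38554843e-05,
        4.03377300e-03, -1.99465694e-05]), 'ee_pos': array([ 0.24815611, -0.57284692,  0.2521323 ]), 'orientation': array([ 9.79184845e-01,  2.02967703e-01, -1.56647332e-04, -1.06128293e-03]), 'force': array([ 1.12196471,  0.56337423, -0.55753676]), 'ft_torque': array([ 0.01554891, -0.02594638,  0.00526193]), 'gripper_force': 0.0, 'grip_width': 0.08551730079201561}
```

View pics/top0.png

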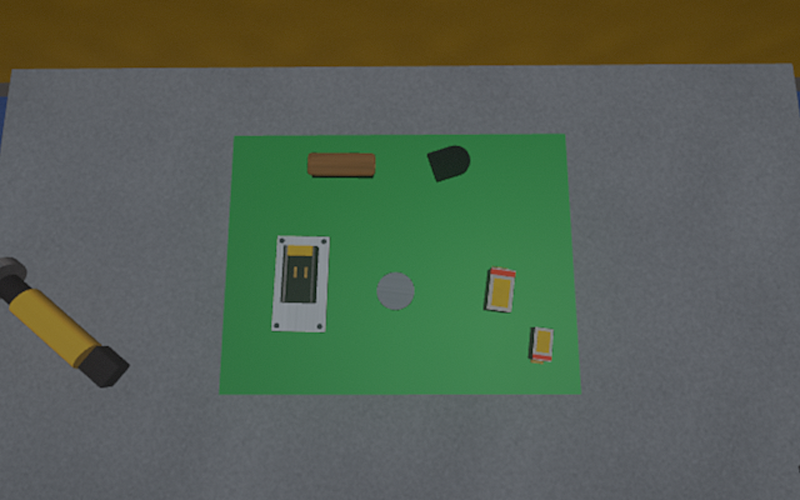

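View pics/scene0.png

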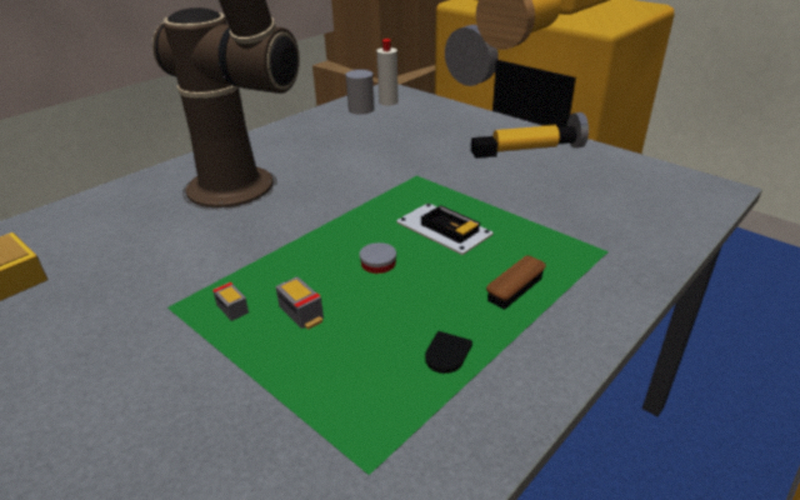

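The top view shows dock lip at about (300,250) pointing to world +x, the larger battery at (501,290) with its red/tongue end also up (+x), the tin at (395,291), brush (341,165), heel (450,163).

Run:
```python
from h import *
d=np.load('last_top.npz')
for n,u,v,z in [('bat',501,290,.046),('batTL',491,269,.046),('batTR',515,270,.046),('batBL',487,309,.046),('batBR',511,311,.046),('plateTL',277,236,.008),('plateTR',329,237,.008),('plateBL',272,331,.008),('plateBR',326,332,.008),('lipT',300,246,.03),('lipB',300,256,.03),('cradB',298,303,.03),('tin',395,291,.026)]:
    print(n,onplane(d,u/1.25,v/1.25,z).round(4))
t=telemetry.sense()
print(R.from_quat(t['orientation']).as_matrix().round(3))
w=cap('wrist'); save(w,'w0.png'); 
E=w['extrinsics'];print(w['camera_matrix'],E, -E[:3,:3].T@E[:3,3])
```

```text
bat [ 0.4858 -0.1836  0.046 ]
batTL [ 0.5238 -0.167   0.046 ]
batTR [ 0.5218 -0.2101  0.046 ]
batBL [ 0.4521 -0.1575  0.046 ]
batBR [ 0.4484 -0.2     0.046 ]
plateTL [0.5937 0.2324 0.008 ]
plateTR [0.5913 0.1329 0.008 ]
plateBL [0.4146 0.2345 0.008 ]
plateBR [0.4126 0.1344 0.008 ]
lipT [0.5702 0.183  0.03  ]
lipB [0.5514 0.1824 0.03  ]
cradB [0.4647 0.1833 0.03  ]
tin [0.4863 0.0066 0.026 ]
[[ 0.918  0.397 -0.001]
 [ 0.397 -0.918  0.002]
 [ 0.    -0.002 -1.   ]]
[[309.70691629   0.         314.87469657]
 [  0.         309.70691629 196.50876751]
 [  0.           0.           1.        ]] [[ 0.39748483 -0.91760721 -0.00167527 -0.62385223]
 [ 0.88118978  0.38221767 -0.27823413  0.03595779]
 [ 0.25594996  0.10911762  0.96051182 -0.37869332]
 [ 0.          0.          0.          1.        ]] [ 0.3132127  -0.5448729   0.37269897]
```

Call:
play_rows(
  plan=[
    {"dx":47,"dy":-33,"dz":6,"az":0.65},
    {"dx":93,"dy":-66,"dz":13,"az":1.3},
    {"dx":140,"dy":-98,"dz":20,"az":1.95},
    {"dx":187,"dy":-131,"dz":26,"az":2.6},
    {"dx":233,"dy":-164,"dz":32,"az":3.25},
    {"dx":280,"dy":-197,"dz":39,"az":3.9},
    {"dx":327,"dy":-230,"dz":46,"az":4.5},
    {"dx":373,"dy":-262,"dz":52,"az":5.15},
  ],
)

```text
schema error: expected keys dx, dy, dz, ax, ay, az, jaw
```

Run:
```python
from h import *
w=cap('wrist'); save(w,'w1.png',s=1.25); 
t=telemetry.sense();M=R.from_quat(t['orientation']).as_matrix()
print(t['ee_pos'],M.round(3),t['grip_width'],t['time'],t['joint_velocities'].round(3))
```

```text
[ 0.24822707 -0.57305615  0.25247457] [[ 0.918  0.398 -0.001]
 [ 0.398 -0.918  0.001]
 [ 0.    -0.002 -1.   ]] 0.08538087623288233 0.2 [ 0.001 -0.004 -0.003 -0.    -0.002 -0.   ]
```

View pics/w1.png

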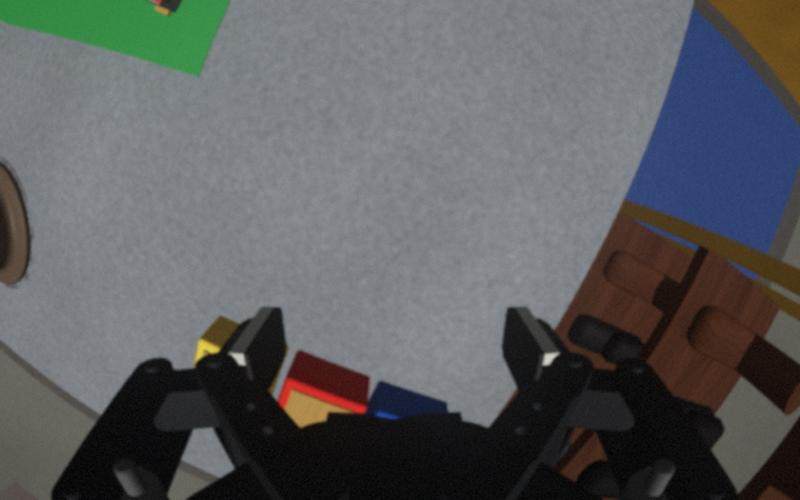

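The move was refused (all keys are required), so this view is from the start pose, with the fingers at (255,340) and (535,340). I'll repeat it with full rows.

Call:
play_rows(
  plan=[
    {"dx":47,"dy":-33,"dz":6,"ax":0,"ay":0,"az":0.65,"jaw":0},
    {"dx":93,"dy":-66,"dz":13,"ax":0,"ay":0,"az":1.3,"jaw":0},
    {"dx":140,"dy":-98,"dz":20,"ax":0,"ay":0,"az":1.95,"jaw":0},
    {"dx":187,"dy":-131,"dz":26,"ax":0,"ay":0,"az":2.6,"jaw":0},
    {"dx":233,"dy":-164,"dz":32,"ax":0,"ay":0,"az":3.25,"jaw":0},
    {"dx":280,"dy":-197,"dz":39,"ax":0,"ay":0,"az":3.9,"jaw":0},
    {"dx":327,"dy":-230,"dz":46,"ax":0,"ay":0,"az":4.5,"jaw":0},
    {"dx":373,"dy":-262,"dz":52,"ax":0,"ay":0,"az":5.15,"jaw":0},
  ],
)

```text
time: 1.0
ee_pos: [0.4566, -0.2327, 0.2077]
orientation: [0.998, -0.067, 0.0, 0.0]
force: [0.4, -1.2, -0.9]
grip_width: 0.0853
gripper_force: 0.0
```

Run:
```python
from h import *
t=telemetry.sense();M=R.from_quat(t['orientation']).as_matrix()
print(t['ee_pos'],M.round(3),t['time'])
w=cap('wrist'); save(w,'w1.png',s=1.25);
```

```text
[ 0.45656079 -0.23274983  0.20772411] [[ 0.991 -0.133  0.   ]
 [-0.133 -0.991 -0.   ]
 [ 0.     0.    -1.   ]] 1.0
```

Call:
play_rows(
  plan=[
    {"dx":12,"dy":-26,"dz":4,"ax":0,"ay":0,"az":0,"jaw":0},
    {"dx":23,"dy":-52,"dz":8,"ax":0,"ay":0,"az":0,"jaw":0},
    {"dx":23,"dy":-52,"dz":8,"ax":0,"ay":0,"az":0,"jaw":0},
    {"dx":23,"dy":-52,"dz":8,"ax":0,"ay":0,"az":0,"jaw":0},
  ],
)

```text
time: 1.45
ee_pos: [0.4853, -0.1858, 0.1997]
orientation: [0.998, -0.064, -0.0, 0.0]
force: [-0.2, -0.7, -0.0]
grip_width: 0.0854
gripper_force: 0.0
```

```bash
cat >> h.py <<'E'
def wplane(d,u,v,z):
    K=np.array(d['camera_matrix']);E=np.array(d['extrinsics'])
    x,y=(u-K[0,2])/K[0,0],(v-K[1,2])/K[1,1]; r=np.hypot(x,y)
    s=np.sin(r)/max(r,1e-9); q=np.array([x*s,-y*s,-np.cos(r)])
    c=-E[:3,:3].T@E[:3,3]; w=E[:3,:3].T@q
    return c+w*(z-c[2])/w[2]
def proj(d,p):
    K=np.array(d['camera_matrix']);E=np.array(d['extrinsics'])
    q=E[:3,:3]@np.array(p)+E[:3,3]; a,b,c=q[0],-q[1],-q[2]
    n=np.hypot(a,b); th=np.arctan2(n,c); return K[0,0]*th*a/n+K[0,2],K[1,1]*th*b/n+K[1,2]
def mosaic(d,x0,x1,y0,y1,z,fn,s):
    "rectified view at height z: up=+x, left=+y, s px/m"
    xs=x1-(np.arange(int((x1-x0)*s))+.5)/s; ys=y1-(np.arange(int((y1-y0)*s))+.5)/s
    mp=np.array([[proj(d,(a,b,z)) for b in ys] for a in xs],np.float32)
    im=cv2.remap(d['pixels'][:,:,::-1].copy(),mp[...,0],mp[...,1],cv2.INTER_CUBIC); cv2.imwrite('pics/'+fn,im)
E
python3 - <<'E'
from h import *
t=telemetry.sense();M=R.from_quat(t['orientation']).as_matrix()
print(t['ee_pos'],M.round(3),t['time'])
w=cap('wrist'); mosaic(w,.41,.56,-.26,-.1,.046,'bat_rect.png',4000)
print(proj(w,(.4865,-.1837,.046)))
E
```

```text
[ 0.48533456 -0.18584791  0.199665  ] [[ 0.992 -0.128 -0.001]
 [-0.128 -0.992 -0.   ]
 [-0.001  0.    -1.   ]] 1.45
(np.float64(312.34509484795274), np.float64(186.35748625204891))
```

View pics/bat_rect.png

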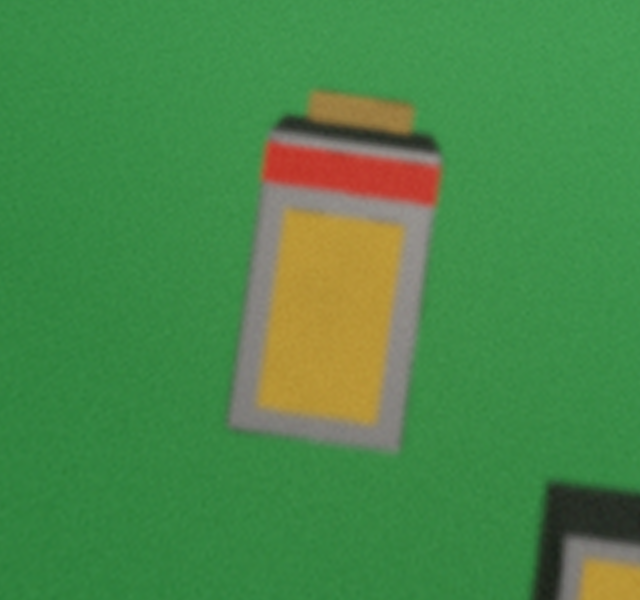

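Battery top corners in the rectified view: (272,131), (441,155), (230,428), (399,452), so the centre is (0.487, -0.184) with yaw -0.140. I'll descend and grip.

Call:
play_rows(
  plan=[
    {"dx":1.5,"dy":-2,"dz":40,"ax":0,"ay":0,"az":0.12,"jaw":0},
    {"dx":1.5,"dy":-2,"dz":80,"ax":0,"ay":0,"az":0.12,"jaw":0},
    {"dx":1.5,"dy":-2,"dz":120,"ax":0,"ay":0,"az":0.12,"jaw":0},
    {"dx":1.5,"dy":-2,"dz":145,"ax":0,"ay":0,"az":0.12,"jaw":0},
    {"dx":1.5,"dy":-2,"dz":157,"ax":0,"ay":0,"az":0.12,"jaw":0},
    {"dx":1.5,"dy":-2,"dz":157,"ax":0,"ay":0,"az":0.12,"jaw":0},
    {"dx":1.5,"dy":-2,"dz":157,"ax":0,"ay":0,"az":0.12,"jaw":1},
    {"dx":1.5,"dy":-2,"dz":157,"ax":0,"ay":0,"az":0.12,"jaw":1},
  ],
)

```text
time: 2.3
ee_pos: [0.4888, -0.1853, 0.0447]
orientation: [0.997, -0.072, 0.002, 0.001]
force: [0.0, -0.7, 0.1]
grip_width: 0.0589
gripper_force: 0.0
```

Call:
play_rows(
  plan=[
    {"dx":0,"dy":0,"dz":0,"ax":0,"ay":0,"az":0,"jaw":1},
    {"dx":0,"dy":0,"dz":0,"ax":0,"ay":0,"az":0,"jaw":1},
    {"dx":0,"dy":0,"dz":0,"ax":0,"ay":0,"az":0,"jaw":1},
    {"dx":0,"dy":0,"dz":0,"ax":0,"ay":0,"az":0,"jaw":1},
  ],
)

```text
time: 2.7
ee_pos: [0.489, -0.185, 0.0449]
orientation: [0.997, -0.071, 0.002, 0.001]
force: [-0.1, -0.4, 6.1]
grip_width: 0.0428
gripper_force: 64.1
```

Run:
```python
from h import *
t=telemetry.sense();M=R.from_quat(t['orientation']).as_matrix()
print(t['ee_pos'],M.round(4),t['time'],t['grip_width'],t['force'])
```

```text
[ 0.48896769 -0.18498498  0.04489335] [[ 0.9898 -0.1426  0.0035]
 [-0.1426 -0.9898 -0.0017]
 [ 0.0038  0.0012 -1.    ]] 2.7 0.04277442823782488 [-0.1479185  -0.4211864   6.09558196]
```

Call:
play_rows(
  plan=[
    {"dx":0,"dy":0,"dz":-25,"ax":0,"ay":0,"az":0,"jaw":1},
    {"dx":0,"dy":0,"dz":-65,"ax":0,"ay":0,"az":0,"jaw":1},
    {"dx":-8,"dy":-23,"dz":-105,"ax":0,"ay":0,"az":0,"jaw":1},
    {"dx":-20,"dy":-60,"dz":-125,"ax":0,"ay":0,"az":-0.3,"jaw":1},
    {"dx":-35,"dy":-102,"dz":-125,"ax":0,"ay":0,"az":-0.6,"jaw":1},
    {"dx":-50,"dy":-144,"dz":-125,"ax":0,"ay":0,"az":-0.9,"jaw":1},
    {"dx":-65,"dy":-186,"dz":-125,"ax":0,"ay":0,"az":-1.2,"jaw":1},
    {"dx":-80,"dy":-228,"dz":-125,"ax":0,"ay":0,"az":-1.27,"jaw":1},
  ],
)

```text
time: 3.5
ee_pos: [0.4392, 0.0544, 0.1677]
orientation: [1.0, -0.005, -0.0, -0.0]
force: [-0.6, -0.3, -2.8]
grip_width: 0.0429
gripper_force: 63.0
```

Run:
```python
from h import *
t=telemetry.sense();M=R.from_quat(t['orientation']).as_matrix()
print(t['ee_pos'],M.round(4),t['time'],t['grip_width'],t['force'])
```

```text
[0.43915117 0.05442154 0.16771542] [[ 1.0e+00 -9.7e-03 -3.0e-04]
 [-9.7e-03 -1.0e+00  0.0e+00]
 [-3.0e-04 -0.0e+00 -1.0e+00]] 3.5 0.042898586206258214 [-0.60699661 -0.31522411 -2.84325444]
```

Call:
play_rows(
  plan=[
    {"dx":-7,"dy":-40,"dz":0,"ax":0,"ay":0,"az":0,"jaw":1},
    {"dx":-14,"dy":-80,"dz":0,"ax":0,"ay":0,"az":0,"jaw":1},
    {"dx":-20,"dy":-112,"dz":0,"ax":0,"ay":0,"az":0,"jaw":1},
    {"dx":-20,"dy":-124,"dz":0,"ax":0,"ay":0,"az":0,"jaw":1},
    {"dx":-20,"dy":-124,"dz":0,"ax":0,"ay":0,"az":0,"jaw":1},
    {"dx":-20,"dy":-124,"dz":0,"ax":0,"ay":0,"az":0,"jaw":1},
  ],
)

```text
time: 4.1
ee_pos: [0.4216, 0.1764, 0.1676]
orientation: [1.0, -0.005, -0.0, 0.001]
force: [0.7, -0.4, -3.0]
grip_width: 0.043
gripper_force: 63.0
```

Run:
```python
from h import *
t=telemetry.sense();M=R.from_quat(t['orientation']).as_matrix()
print(t['ee_pos'],M.round(4),t['time'],t['grip_width'],t['force'])
w=cap('wrist'); mosaic(w,.4,.61,.12,.25,.03,'dock_rect.png',2800); save(w,'w2.png')
```

```text
[0.42155589 0.17638246 0.16759016] [[ 1.0e+00 -9.3e-03 -6.0e-04]
 [-9.3e-03 -1.0e+00 -1.1e-03]
 [-6.0e-04  1.2e-03 -1.0e+00]] 4.1 0.04299684714130558 [ 0.66143734 -0.37509312 -2.96959088]
```

View pics/dock_rect.png

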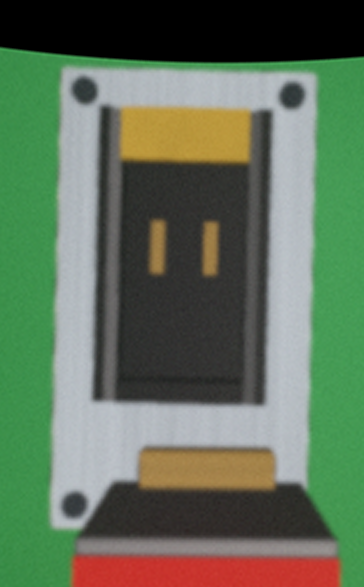

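Run:
```python
from h import *
w=np.load('last_wrist.npz'); t=telemetry.sense();M=R.from_quat(t['orientation']).as_matrix()
for c,r in [(140,449),(274,451),(140,489),(274,489)]:
    p=(.61-(r+.5)/2800,.25-(c+.5)/2800,.03); u=proj(w,p)
    z=t['ee_pos'][2]-.0449+.008
    print(wplane(w,*u,z).round(4))
print((t['ee_pos']+M@[.044,0,.0369]).round(4))
```

```text
[0.4662 0.1905 0.1307]
[0.4658 0.1613 0.1307]
[0.4575 0.1905 0.1307]
[0.4575 0.1613 0.1307]
[0.4656 0.1755 0.1307]
```

Call:
play_rows(
  plan=[
    {"dx":30,"dy":-3,"dz":0,"ax":0,"ay":-0.9,"az":0.05,"jaw":1},
    {"dx":60,"dy":-6,"dz":20,"ax":0,"ay":-1.8,"az":0.1,"jaw":1},
    {"dx":85,"dy":-8,"dz":40,"ax":0,"ay":-2.5,"az":0.13,"jaw":1},
    {"dx":91,"dy":-8,"dz":58,"ax":0,"ay":-2.87,"az":0.13,"jaw":1},
    {"dx":91,"dy":-8,"dz":60,"ax":0,"ay":-2.87,"az":0.13,"jaw":1},
    {"dx":91,"dy":-8,"dz":60,"ax":0,"ay":-2.87,"az":0.13,"jaw":1},
    {"dx":91,"dy":-8,"dz":60,"ax":0,"ay":-2.87,"az":0.13,"jaw":1},
  ],
)

```text
time: 4.85
ee_pos: [0.5124, 0.1835, 0.1086]
orientation: [0.989, -0.012, -0.149, -0.001]
force: [0.3, 0.2, -2.9]
grip_width: 0.0426
gripper_force: 62.9
```

```bash
cat >> h.py <<'E'
LIP=np.array([.5529,.1838])
def status():
    t=telemetry.sense();M=R.from_quat(t['orientation']).as_matrix()
    toe=t['ee_pos']+M@[.044,0,.0449]; bc=t['ee_pos']+M@[-.002,0,.0219]
    print('t',t['time'],'tcp',t['ee_pos'].round(4),'F',t['force'].round(2),'T',t['ft_torque'].round(2))
    print('tilt',np.arcsin(-M[2,0]).round(4),'yaw',np.arctan2(M[1,0],M[0,0]).round(4),'roll',np.arcsin(M[2,1]).round(4))
    psi=-.023; c=np.array([[np.cos(psi),np.sin(psi)],[-np.sin(psi),np.cos(psi)]])
    print('toe rel lip',(c@(toe[:2]-LIP)*1000).round(1),'toe z-floor',((toe[2]-.014)*1000).round(1),'ctr lat',((c@(bc[:2]-LIP))[1]*1000).round(1))
    print('tool x,y,z in world (cols)\n',M.round(3))
E
python3 - <<'E'
from h import *
status()
E
```

```text
t 4.85 tcp [0.5124 0.1835 0.1086] F [ 0.26  0.18 -2.91] T [ 0.03 -0.28  0.03]
tilt 0.3001 yaw -0.0249 roll 0.002
toe rel lip [-11.7  -1.4] toe z-floor 38.7 ctr lat -1.2
tool x,y,z in world (cols)
 [[ 0.955 -0.024 -0.296]
 [-0.024 -1.     0.005]
 [-0.296  0.002 -0.955]]
```

Call:
play_rows(
  plan=[
    {"dx":3,"dy":-1,"dz":9.5,"ax":0,"ay":0,"az":0,"jaw":1},
    {"dx":6,"dy":-1,"dz":19,"ax":0,"ay":0,"az":0,"jaw":1},
    {"dx":8.5,"dy":-1,"dz":27,"ax":0,"ay":0,"az":0,"jaw":1},
    {"dx":10,"dy":-1,"dz":32,"ax":0,"ay":0,"az":0,"jaw":1},
    {"dx":10,"dy":-1,"dz":32,"ax":0,"ay":0,"az":0,"jaw":1},
    {"dx":10,"dy":-1,"dz":32,"ax":0,"ay":0,"az":0,"jaw":1},
  ],
)

```text
time: 5.45
ee_pos: [0.5129, 0.1851, 0.0741]
orientation: [0.989, -0.012, -0.15, -0.001]
force: [0.2, 0.2, -2.6]
grip_width: 0.0431
gripper_force: 63.0
```

Run:
```python
from h import *
status()
w=cap('wrist'); save(w,'w3.png',(180,60,500,260),2.4)
```

```text
t 5.45 tcp [0.5129 0.1851 0.0741] F [ 0.18  0.22 -2.58] T [ 0.04 -0.28 -0.01]
tilt 0.301 yaw -0.024 roll 0.0022
toe rel lip [-11.4   0.3] toe z-floor 4.2 ctr lat 0.3
tool x,y,z in world (cols)
 [[ 0.955 -0.023 -0.296]
 [-0.023 -1.     0.005]
 [-0.296  0.002 -0.955]]
```

View pics/w3.png

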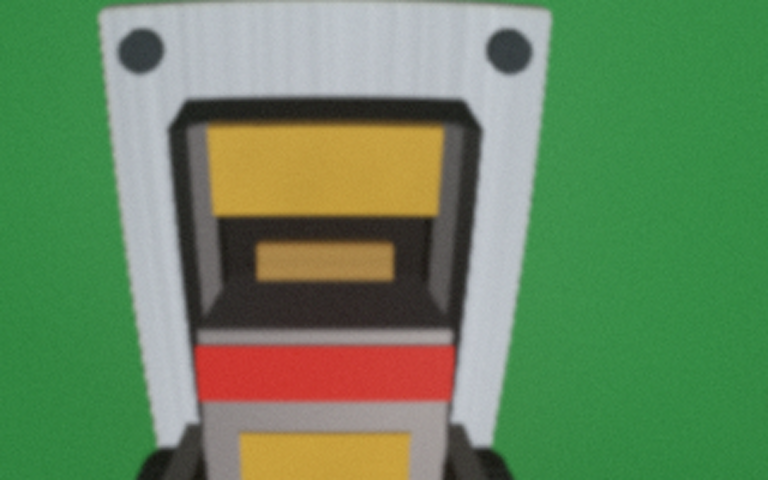

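The tongue (256–394) is centred under the lip (213–438) and about 11 mm short of it, and the block is aligned. I'll lower to the floor in small steps.

Call:
play_rows(
  plan=[
    {"dx":0.5,"dy":0,"dz":1.5,"ax":0,"ay":0,"az":0,"jaw":1},
    {"dx":0.8,"dy":0,"dz":2.5,"ax":0,"ay":0,"az":0,"jaw":1},
    {"dx":1.1,"dy":0,"dz":3.3,"ax":0,"ay":0,"az":0,"jaw":1},
    {"dx":1.1,"dy":0,"dz":3.3,"ax":0,"ay":0,"az":0,"jaw":1},
    {"dx":1.1,"dy":0,"dz":3.3,"ax":0,"ay":0,"az":0,"jaw":1},
  ],
)

```text
time: 6.0
ee_pos: [0.5131, 0.185, 0.0709]
orientation: [0.989, -0.012, -0.15, -0.001]
force: [-0.6, 0.1, -3.3]
grip_width: 0.0427
gripper_force: 63.0
```

Run:
```python
from h import *
status()
```

```text
t 6.0 tcp [0.5131 0.185  0.0709] F [-0.63  0.06 -3.29] T [-0.02 -0.37  0.04]
tilt 0.3005 yaw -0.0241 roll 0.002
toe rel lip [-11.1   0.2] toe z-floor 1.0 ctr lat 0.3
tool x,y,z in world (cols)
 [[ 0.955 -0.023 -0.296]
 [-0.023 -1.     0.005]
 [-0.296  0.002 -0.955]]
```

Call:
play_rows(
  plan=[
    {"dx":3,"dy":0,"dz":-0.4,"ax":0,"ay":0,"az":0,"jaw":1},
    {"dx":6,"dy":0,"dz":-1.4,"ax":0,"ay":0,"az":0,"jaw":1},
    {"dx":9,"dy":0,"dz":-2.3,"ax":0,"ay":0,"az":0,"jaw":1},
    {"dx":11.6,"dy":0,"dz":-3.1,"ax":0,"ay":0,"az":0,"jaw":1},
    {"dx":11.6,"dy":0,"dz":-3.1,"ax":0,"ay":0,"az":0,"jaw":1},
    {"dx":11.6,"dy":0,"dz":-3.1,"ax":0,"ay":0,"az":0,"jaw":1},
  ],
)

```text
time: 6.6
ee_pos: [0.5251, 0.1847, 0.0704]
orientation: [0.989, -0.012, -0.15, -0.001]
force: [0.1, -0.1, -3.9]
grip_width: 0.0428
gripper_force: 63.0
```

Run:
```python
from h import *
status()
```

```text
t 6.6 tcp [0.5251 0.1847 0.0704] F [ 0.05 -0.11 -3.91] T [ 0.   -0.31  0.  ]
tilt 0.3008 yaw -0.0242 roll 0.0021
toe rel lip [0.9 0.2] toe z-floor 0.4 ctr lat 0.3
tool x,y,z in world (cols)
 [[ 0.955 -0.024 -0.296]
 [-0.023 -1.     0.005]
 [-0.296  0.002 -0.955]]
```

Now feel for the lip at 1 mm per step.

Call:
play_rows(
  plan=[
    {"dx":1,"dy":0,"dz":-0.3,"ax":0,"ay":0,"az":0,"jaw":1},
    {"dx":1.9,"dy":0,"dz":-0.6,"ax":0,"ay":0,"az":0,"jaw":1},
    {"dx":1.9,"dy":0,"dz":-0.6,"ax":0,"ay":0,"az":0,"jaw":1},
  ],
)

```text
time: 6.9
ee_pos: [0.5272, 0.1847, 0.0704]
orientation: [0.989, -0.012, -0.15, -0.001]
force: [0.4, 0.1, -3.8]
grip_width: 0.0428
gripper_force: 63.0
```

Call:
play_rows(
  plan=[
    {"dx":0.5,"dy":0,"dz":-0.15,"ax":0,"ay":0,"az":0,"jaw":1},
    {"dx":1,"dy":0,"dz":-0.3,"ax":0,"ay":0,"az":0,"jaw":1},
    {"dx":1,"dy":0,"dz":-0.3,"ax":0,"ay":0,"az":0,"jaw":1},
  ],
)

```text
time: 7.2
ee_pos: [0.5276, 0.1847, 0.0704]
orientation: [0.989, -0.012, -0.15, -0.001]
force: [-0.8, -0.4, -2.3]
grip_width: 0.0429
gripper_force: 63.0
```

Run:
```python
from h import *
status()
```

```text
t 7.2 tcp [0.5276 0.1847 0.0704] F [-0.81 -0.36 -2.27] T [-0.01 -0.1   0.02]
tilt 0.3018 yaw -0.0241 roll 0.0021
toe rel lip [3.4 0.2] toe z-floor 0.4 ctr lat 0.3
tool x,y,z in world (cols)
 [[ 0.955 -0.023 -0.297]
 [-0.023 -1.     0.005]
 [-0.297  0.002 -0.955]]
```

Lip contact is felt at exactly the predicted spot (toe 3.4 mm beyond the edge). I'll start rocking it down, first to 0.2 and then to 0.15.

Call:
play_rows(
  plan=[
    {"dx":-1.6,"dy":0,"dz":2.2,"ax":0,"ay":0.49,"az":0,"jaw":1},
    {"dx":-3.3,"dy":0,"dz":4.4,"ax":0,"ay":0.97,"az":0,"jaw":1},
    {"dx":-4.1,"dy":0,"dz":5.6,"ax":0,"ay":1.21,"az":0,"jaw":1},
    {"dx":-4.9,"dy":0,"dz":6.7,"ax":0,"ay":1.45,"az":0,"jaw":1},
    {"dx":-4.9,"dy":0,"dz":6.7,"ax":0,"ay":1.45,"az":0,"jaw":1},
    {"dx":-4.9,"dy":0,"dz":6.7,"ax":0,"ay":1.45,"az":0,"jaw":1},
  ],
)

```text
time: 7.8
ee_pos: [0.5215, 0.1849, 0.0656]
orientation: [0.997, -0.012, -0.074, 0.0]
force: [-0.7, 0.1, -3.5]
grip_width: 0.0424
gripper_force: 63.1
```

Run:
```python
from h import *
status()
```

```text
t 7.8 tcp [0.5215 0.1849 0.0656] F [-0.71  0.07 -3.55] T [-0.   -0.18  0.02]
tilt 0.1488 yaw -0.0237 roll 0.0019
toe rel lip [5.5 0.2] toe z-floor 0.7 ctr lat 0.3
tool x,y,z in world (cols)
 [[ 0.989 -0.023 -0.148]
 [-0.023 -1.     0.002]
 [-0.148  0.002 -0.989]]
```

Call:
play_rows(
  plan=[
    {"dx":-1.3,"dy":0,"dz":1.2,"ax":0,"ay":0.23,"az":0,"jaw":1},
    {"dx":-2.3,"dy":0,"dz":2.4,"ax":0,"ay":0.47,"az":0,"jaw":1},
    {"dx":-3.1,"dy":0,"dz":3.6,"ax":0,"ay":0.7,"az":0,"jaw":1},
    {"dx":-3.9,"dy":0,"dz":4.8,"ax":0,"ay":0.94,"az":0,"jaw":1},
    {"dx":-3.9,"dy":0,"dz":4.8,"ax":0,"ay":0.94,"az":0,"jaw":1},
    {"dx":-3.9,"dy":0,"dz":4.8,"ax":0,"ay":0.94,"az":0,"jaw":1},
  ],
)

```text
time: 8.4
ee_pos: [0.5172, 0.185, 0.0614]
orientation: [1.0, -0.012, -0.025, 0.001]
force: [0.7, -0.2, -3.2]
grip_width: 0.0429
gripper_force: 63.1
```

Run:
```python
from h import *
status()
```

```text
t 8.4 tcp [0.5172 0.185  0.0614] F [ 0.66 -0.21 -3.22] T [-0.02 -0.05  0.01]
tilt 0.0506 yaw -0.0237 roll 0.0019
toe rel lip [6.  0.2] toe z-floor 0.4 ctr lat 0.3
tool x,y,z in world (cols)
 [[ 0.998 -0.024 -0.051]
 [-0.024 -1.    -0.001]
 [-0.051  0.002 -0.999]]
```

Call:
play_rows(
  plan=[
    {"dx":-0.9,"dy":0,"dz":1.2,"ax":0,"ay":0.24,"az":0,"jaw":1},
    {"dx":-1.7,"dy":0,"dz":2.4,"ax":0,"ay":0.48,"az":0,"jaw":1},
    {"dx":-1.7,"dy":0,"dz":2.5,"ax":0,"ay":0.48,"az":0,"jaw":1},
    {"dx":-1.7,"dy":0,"dz":2.5,"ax":0,"ay":0.48,"az":0,"jaw":1},
  ],
)

```text
time: 8.8
ee_pos: [0.5154, 0.185, 0.059]
orientation: [1.0, -0.012, -0.0, 0.001]
force: [0.3, 0.2, -2.6]
grip_width: 0.0429
gripper_force: 63.0
```

Run:
```python
from h import *
status()
```

```text
t 8.8 tcp [0.5154 0.185  0.059 ] F [ 0.28  0.22 -2.59] T [0.02 0.02 0.  ]
tilt 0.0006 yaw -0.0236 roll 0.002
toe rel lip [6.4 0.2] toe z-floor 0.1 ctr lat 0.3
tool x,y,z in world (cols)
 [[ 1.    -0.024 -0.001]
 [-0.024 -1.    -0.002]
 [-0.001  0.002 -1.   ]]
```

Call:
play_rows(
  plan=[
    {"dx":0,"dy":0,"dz":0.4,"ax":0,"ay":0,"az":0,"jaw":1},
    {"dx":0,"dy":0,"dz":0.8,"ax":0,"ay":0,"az":0,"jaw":1},
    {"dx":0,"dy":0,"dz":0.8,"ax":0,"ay":0,"az":0,"jaw":1},
  ],
)

```text
time: 9.1
ee_pos: [0.5153, 0.185, 0.0589]
orientation: [1.0, -0.012, -0.0, 0.001]
force: [-3.3, -0.3, 5.5]
grip_width: 0.0425
gripper_force: 64.1
```

Run:
```python
from h import *
status()
```

```text
t 9.1 tcp [0.5153 0.185  0.0589] F [-3.34 -0.3   5.5 ] T [-0.09  0.36 -0.01]
tilt 0.0003 yaw -0.0236 roll 0.002
toe rel lip [6.4 0.2] toe z-floor -0.0 ctr lat 0.3
tool x,y,z in world (cols)
 [[ 1.    -0.024 -0.   ]
 [-0.024 -1.    -0.002]
 [-0.     0.002 -1.   ]]
```

Seated: it carries load on the floor, level, at the expected height. I'll relax the push, open and retreat.

Call:
play_rows(
  plan=[
    {"dx":0,"dy":0,"dz":-0.7,"ax":0,"ay":0,"az":0,"jaw":1},
    {"dx":0,"dy":0,"dz":-0.7,"ax":0,"ay":0,"az":0,"jaw":0.6},
    {"dx":0,"dy":0,"dz":-0.7,"ax":0,"ay":0,"az":0,"jaw":0},
    {"dx":0,"dy":0,"dz":-0.7,"ax":0,"ay":0,"az":0,"jaw":0},
    {"dx":0,"dy":0,"dz":-0.7,"ax":0,"ay":0,"az":0,"jaw":0},
    {"dx":0,"dy":0,"dz":-0.7,"ax":0,"ay":0,"az":0,"jaw":0},
    {"dx":0,"dy":0,"dz":-0.7,"ax":0,"ay":0,"az":0,"jaw":0},
  ],
)

```text
time: 9.8
ee_pos: [0.5152, 0.185, 0.0588]
orientation: [1.0, -0.012, 0.0, 0.001]
force: [-0.5, -0.3, -0.4]
grip_width: 0.0857
gripper_force: 0.0
```

Call:
play_rows(
  plan=[
    {"dx":0,"dy":0,"dz":-20,"ax":0,"ay":0,"az":0,"jaw":0},
    {"dx":0,"dy":0,"dz":-50,"ax":0,"ay":0,"az":0,"jaw":0},
    {"dx":-20,"dy":0,"dz":-90,"ax":0,"ay":0,"az":0,"jaw":0},
    {"dx":-50,"dy":0,"dz":-120,"ax":0,"ay":0,"az":0,"jaw":0},
    {"dx":-50,"dy":0,"dz":-120,"ax":0,"ay":0,"az":0,"jaw":0},
    {"dx":-50,"dy":0,"dz":-120,"ax":0,"ay":0,"az":0,"jaw":0},
  ],
)

```text
time: 10.4
ee_pos: [0.4655, 0.1867, 0.1797]
orientation: [1.0, -0.011, 0.001, 0.001]
force: [-0.0, -0.2, 0.1]
grip_width: 0.0855
gripper_force: 0.0
```

Run:
```python
from h import *
t=telemetry.sense(); print(t['time'],t['ee_pos'],t['grip_width'],t['force'])
w=cap('wrist'); mosaic(w,.41,.60,.11,.26,.06,'final.png',3000)
```

```text
10.4 [0.46545968 0.18666273 0.17966512] 0.0855318922187697 [-0.00793979 -0.22518917  0.13609832]
```

View pics/final.png

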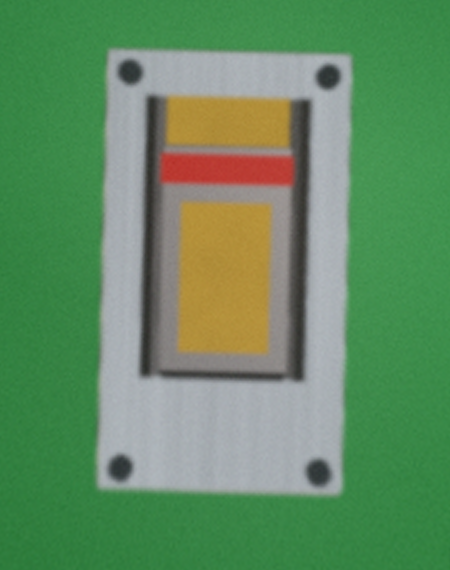

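The block lies in line inside the cradle: its top runs from row 148 to 372, the heel gap shows at row 376, and the red band sits next to the lip at row 150. The gripper is clear.

```bash
python3 -c "
from station import ticket
print(ticket.sign_off())"
```

```text
the job is handed in; nothing more can be done
None
```

The battery block is in the charging cradle, level on the pocket floor with its tongue under the lip, released and handed in at about 10.5 s; the steady contact readings stayed under about 10 N, and the sign-off returned no verdict.

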